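# Closing a test box with one crossed lid screw

### The job

Close the lid of the test box: turn both T-handled lid screws clockwise, gently, feeling each one; exactly one of the two is crossed and will stiffen early, well before the end of its travel. Run the good one fully home; as soon as the other stiffens, stop, do not force it, and back it out anticlockwise all the way to its stop. Try both screws, let go of them at the end and leave everything else on the bench where it is.

Things in the scene. Friction and masses are not known exactly. Their poses are not given: they have to be found in the camera images.
- testbox: grey-lidded aluminium test box, fixed to the bench, 140 (its x) x 270 (its y) mm, lid top 45 mm above the bench; origin at the centre of its underside on the bench. Two T-handled lid screws stand on the lid at its y = -75 mm (screw_a) and y = +75 mm (screw_b).
- screw_a_grip (a point): centre of the black T-bar handle of lid screw a, on its upright turning axis, 79 mm above the bench; the bar is 52 mm long (x of this point), 12 mm thick (y) and 24 mm high (from 22 to 46 mm above the lid top). It stands on a 13 mm steel stem with a 34 mm collar at the lid.
- screw_a (a joint): turn of lid screw a in rad; it grows as the screw is tightened (clockwise from above). 0 = backed out to its stop, 2.2 = fully home, a hard stop (about 126 degrees). Both screws start 0.25 to 0.5. At 0 the bar lies along the box's x. A good screw turns with a steady drag of about 0.04 N m the whole way. Screws stay where they are left.
- shank_a: threaded shank of screw a, hidden under the lid; origin on the axis, 49 mm above the bench. If the thread is crossed, the torque starts to climb when the screw joint is between 0.75 and 1.0, springily, by about 1 N m per rad of further turning of the handle; above about 0.35 N m the thread is spoilt. Backed out, the screw runs freely again.
- screw_b_grip (a point): centre of the black T-bar handle of lid screw b, on its upright turning axis, 79 mm above the bench; the bar is 52 mm long (x of this point), 12 mm thick (y) and 24 mm high (from 22 to 46 mm above the lid top). It stands on a 13 mm steel stem with a 34 mm collar at the lid.
- screw_b (a joint): turn of lid screw b in rad; it grows as the screw is tightened (clockwise from above). 0 = backed out to its stop, 2.2 = fully home, a hard stop (about 126 degrees). Both screws start 0.25 to 0.5. At 0 the bar lies along the box's x. A good screw turns with a steady drag of about 0.04 N m the whole way. Screws stay where they are left.
- shank_b: threaded shank of screw b, hidden under the lid; origin on the axis, 49 mm above the bench. If the thread is crossed, the torque starts to climb when the screw joint is between 0.75 and 1.0, springily, by about 1 N m per rad of further turning of the handle; above about 0.35 N m the thread is spoilt. Backed out, the screw runs freely again.
- screwdriver_grip (a point): bystander: black-handled screwdriver 160 mm long, lying near the box; the point is on its handle
- multimeter: bystander: yellow hand-held multimeter 150 x 78 x 36 mm lying flat; origin at the centre of its underside
- board: bystander: green circuit board 100 x 75 mm on 10 mm standoffs; origin at the centre of its underside, on the bench
- spool: bystander: grey wire spool 54 mm across, 42 mm high, standing beyond the box; origin at the centre of its underside
- mouse: bystander: black round computer mouse 62 mm across, 34 mm high; origin at the centre of its underside
- cup: bystander: small open steel cup 64 mm across, 50 mm high; origin at the centre of its underside

How it is judged:
By the outcome, as a careful person would: the job done as asked, in the order asked, and still so for the second after the job is handed in, with the robot touching nothing.
It also fails if it takes over 72 s, if anything falls off the work surface, if the arm or the gripper's body presses on something with over 40 N, if the wrist force passes 120 N, or if a joint passes its speed limit or range.

### The arm

A 7-joint arm with a two-finger parallel gripper is mounted at the origin on the work surface. World frame = base frame: x ahead of the robot, y to its left, z up, the work surface at z = 0. Lengths are in m, angles in rad, forces in N, time in s.
With the tool pointing down it reaches from about 0.4 to 0.9 m from the base axis. Payload 5.6 kg.
Tool frame: the origin (TCP) lies on the centre line of the jaws, within the pads' length; the fingertips stand 19 mm ahead of it and the grasp point (between the pads) is the TCP; z points along the fingers, y is the line along which they close (so a half turn about z gives the same grasp; the last joint's range is limited). The gripper opens to 92 mm and grips with 3 to 60 N. Pads are 20 mm wide; open, the fingers measure 128 mm over their backs; the gripper's body (75 mm by 189 mm) begins 69 mm behind the grasp point.
Start: joints at [1.21, 0.468, -0.012, 1.603, 0.006, 1.071, -0.056], TCP at [0.203, -0.617, 0.234] pointing down, gripper open.
Joint ranges: [-2.53, 2.53], [-0.31, 2.02], [-1.57, 1.55], [0.28, 2.44], [-1.29, 4.43], [0.15, 1.84], [-2.92, 2.92]. Speed limits (rad/s): [2.57, 2.57, 3.14, 3.14, 3.14, 3.14, 3.14].

### API

Orientations are given as a 3x3 rotation matrix whose columns are the frame's x, y, z axes.
In Python, from bench import manip gives the robot as it stands. The module is installed in compiled form; this text tells all that it offers. Calls block until the motion is done:
- manip.move_pose(position, orientation): joint-space move of the TCP to a pose.
- manip.move_linear(position, speed=0.15, rot=None): straight line of the TCP; rot=None keeps the orientation; speed is the mean speed in m/s.
- manip.movej(angles): joint-space move.
- manip.ungrasp() and manip.close(squeeze=None): open the fingers fully, or close them until they stop; squeeze is the grip in N (None keeps the last).
- manip.dwell(seconds).
- manip.inverse_kinematics(position, orientation): joint angles nearest the present ones, or None.
- manip.capture(name): name is "scene" or "top" or "wrist"; returns (picture, depth): 400x640x3 uint8, red, green, blue; 400x640 float32, m along the optical axis (not along the pixel's ray), 0 where there is no reading.
- manip.calibration(name): a dict with "mtx" (3x3 intrinsics, pixels), "R" (3x3) and "t" (3): a world point X has camera coordinates R X + t. Camera axes: x right, y down, z forward; pixel columns grow to the right and rows downward; lengths in m; the calibration is good to about 2 mm. The wrist camera is an equidistant fisheye: a pixel r from the principal point sees the ray r / f radians off the axis. A picture is of the moment at which its call begins: read the wrist's pose just before it. calibration takes no time and is no camera call; for the wrist camera it gives the pose at the moment of the call.
A pose or a line that the arm cannot do raises manip.Unreachable and nothing moves.
- manip.close_job(): hands the job in; it is judged then, once.
Readings, each from a call of its own:
- manip.read_time_s(): time.
- manip.read_joint_pos(): joint angles.
- manip.read_dq(): joint speeds.
- manip.read_tau(): joint torques, N m.
- manip.read_tcp_pos(): TCP position.
- manip.read_eef_rot(): TCP orientation.
- manip.read_force(): force on the tool from outside, world axes, zero at the start.
- manip.read_ft_torque(): the same for the moment, N m.
- manip.read_grip_width(): finger opening in m.
- manip.read_gripper_force(): force on a finger pad.
Only numpy, scipy, OpenCV 4.12 (cv2) and the standard library are available. Lean on these libraries where they do the work, as an engineer would, in place of code of your own. Each camera call takes 0.05 s, during which the arm holds its last target. There are 200 camera calls.

## Working session

There is one attempt and no reset: what is moved stays moved. The work goes in short steps, each a Python script; the robot and the scene stay as the last script left them, time stands still between calls to the robot, and variables do not carry over. Pictures are saved under pics/ and viewed, at most 10 in all, crops included, and the job is handed in when it is done.

```bash
mkdir -p pics
python3 - <<'E'
from bench import manip
import numpy as np, cv2
for n in ("top","scene"):
    p,d=manip.capture(n); cv2.imwrite(f"pics/{n}0.png",p[:,:,::-1]); np.savez(f"{n}0.npz",p=p,d=d)
    c=manip.calibration(n); print(n,c)
print(manip.read_time_s(), manip.read_eef_rot(), manip.read_force(), manip.read_ft_torque())
E
```

```text
top {'mtx': array([[362.01849726,   0.        , 319.44946483],
       [  0.        , 362.01849726, 202.82075237],
       [  0.        ,   0.        ,   1.        ]]), 'R': array([[ 0.01308075, -0.99990129,  0.00512855],
       [-0.99087398, -0.01365045, -0.13409853],
       [ 0.1341553 , -0.00332764, -0.99095473]]), 't': array([-0.0200132 ,  0.53047843,  1.06283033])}
scene {'mtx': array([[432.41379597,   0.        , 312.86941794],
       [  0.        , 432.41379597, 197.41876504],
       [  0.        ,   0.        ,   1.        ]]), 'R': array([[-0.36244734,  0.93178758,  0.02009561],
       [ 0.61054446,  0.25367059, -0.75025775],
       [-0.70417852, -0.25965966, -0.66083998]]), 't': array([ 0.17363373, -0.24950527,  1.56756432])}
0.1 [[ 9.49960682e-01  3.12368910e-01 -6.05732755e-04]
 [ 3.12369477e-01 -9.49959545e-01  1.47408227e-03]
 [-1.14964138e-04 -1.58953263e-03 -9.99998730e-01]] [ 1.03707417  0.52643398 -0.11842995] [ 0.02103758 -0.01836797  0.0186274 ]
```

View pics/top0.png

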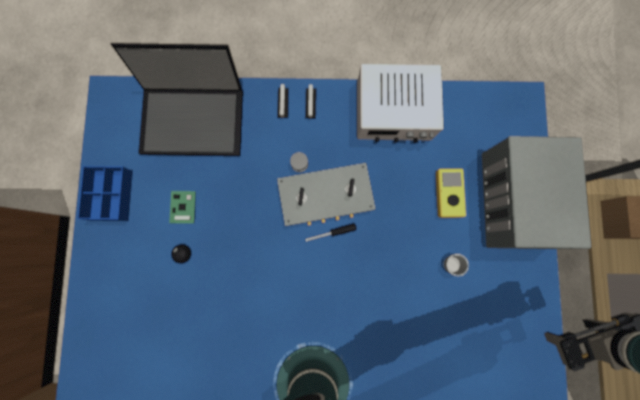

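View pics/scene0.png

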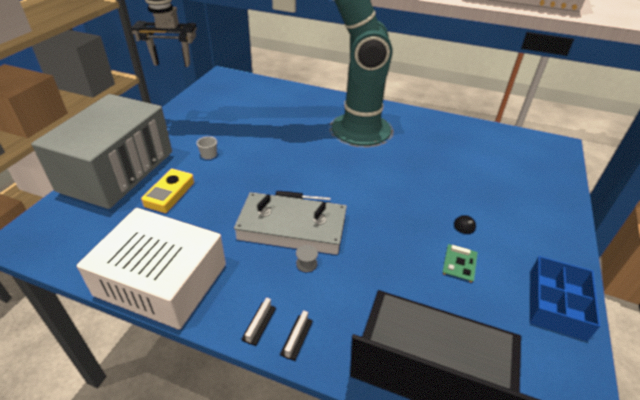

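Top view: the lid's corners are near (278,178), (368,165), (374,210) and (287,225), with dark T-bars at about (302,197) and (352,187). The screwdriver lies at about (340,231), on the robot's side of the box, and the spool is at (299,161).

```bash
cat > h.py <<'E'
import numpy as np, cv2
from bench import manip
def cast(n,uv,z):
    c=manip.calibration(n); uv=np.atleast_2d(np.asarray(uv,float))
    r=np.c_[uv,np.ones(len(uv))]@np.linalg.inv(c["mtx"]).T@c["R"]; o=-c["R"].T@c["t"]
    return o+r*((z-o[2])/r[:,2])[:,None]
def down(yaw):  # tool x at yaw, z down
    c,s=np.cos(yaw),np.sin(yaw); return np.array([[c,s,0],[s,-c,0],[0,0,-1.]])
E
python3 - <<'E'
from h import *
f=np.load("top0.npz"); p,d=f["p"],f["d"]
hsv=cv2.cvtColor(p,cv2.COLOR_RGB2HSV)
roi=np.zeros(p.shape[:2],np.uint8); roi[160:230,270:380]=1
lid=((hsv[...,1]<60)&(hsv[...,2]>90)).astype(np.uint8)*roi
cs,_=cv2.findContours(lid,cv2.RETR_EXTERNAL,cv2.CHAIN_APPROX_NONE); c=max(cs,key=cv2.contourArea)
w=cast("top",c[:,0,:],0.045)[:,:2].astype(np.float32)
r=cv2.minAreaRect(w); print("lid",r); print(cv2.boxPoints(r))
hull=cv2.drawContours(np.zeros_like(lid),[cv2.convexHull(c)],-1,1,-1); hull=cv2.erode(hull,np.ones((9,9)))
dark=((hsv[...,2]<65)&(hull>0)).astype(np.uint8)
k,l,s,ce=cv2.connectedComponentsWithStats(dark)
for i in range(1,k):
    if s[i,4]<15: continue
    yx=np.argwhere(l==i); w=cast("top",yx[:,::-1],0.088)[:,:2].astype(np.float32)
    print(s[i],ce[i],w.mean(0),cv2.minAreaRect(w), np.median(d[l==i]))
cv2.imwrite("pics/c.png",cv2.resize(p[155:235,265:385,::-1],None,fx=6,fy=6,interpolation=cv2.INTER_NEAREST))
E
```

```text
lid ((0.5520646572113037, -0.032023459672927856), (0.15886665880680084, 0.27615824341773987), 11.106654167175293)
[[ 0.4475201   0.08816776]
 [ 0.50071806 -0.18281811]
 [ 0.6566092  -0.15221468]
 [ 0.60341126  0.1187712 ]]
[348 180   5  16  41] [350.48780488 187.75609756] [ 0.56908214 -0.10235301] ((0.5698408484458923, -0.10261983424425125), (0.008571784943342209, 0.045195240527391434), 80.80984497070312) 1.0497882
[299 189   4  16  35] [300.57142857 196.08571429] [0.54257786 0.04220109] ((0.5415223240852356, 0.04222240298986435), (0.0063492110930383205, 0.04424956440925598), 85.52587890625) 1.0454122
```

View pics/c.png

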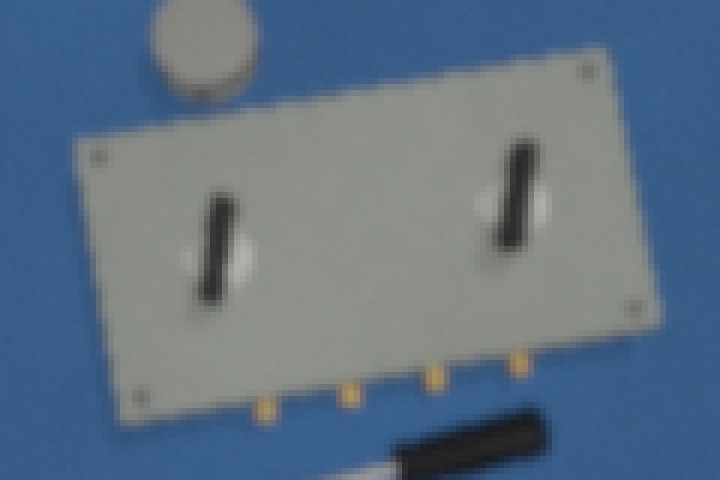

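The crop shows both bars tilted clockwise from the box's x, by about 0.35 rad (right) and 0.27 rad (left). They are 147 mm apart, against the expected 150 mm. I'll check the reach and take a close look with the wrist camera.

Run:
```python
from h import *
for P in ([.569,-.1025],[.542,.0435]):
  for off in (0,np.pi,-np.pi):
    for y in (0.2,-0.15,-1.1,-2.1):
      q=manip.inverse_kinematics([*P,0.079],down(y+off)); print(P,round(off,1),y,None if q is None else np.round(q,2))
manip.move_pose([.555,-.03,0.22],down(-0.1))
c=manip.calibration("wrist"); print(c)
p,d=manip.capture("wrist"); np.savez("w0.npz",p=p,d=d,**c); cv2.imwrite("pics/w0.png",p[:,:,::-1])
print(manip.read_time_s(),manip.read_joint_pos(),manip.read_tcp_pos(),manip.read_ft_torque(),manip.read_force())
```

```text
[0.569, -0.1025] 0 0.2 [ 0.33  0.57 -0.26  1.87  0.21  0.72 -1.43]
[0.569, -0.1025] 0 -0.15 [ 0.25  0.56 -0.17  1.88  0.14  0.71 -1.72]
[0.569, -0.1025] 0 -1.1 [ 0.1   0.55  0.03  1.89 -0.02  0.7  -2.53]
[0.569, -0.1025] 0 -2.1 [ 0.98  1.09 -1.34  1.84  1.15  1.25  1.88]
[0.569, -0.1025] 3.1 0.2 [ 0.62  0.67 -0.67  1.86  0.55  0.81  1.44]
[0.569, -0.1025] 3.1 -0.15 [ 0.61  0.66 -0.65  1.86  0.54  0.81  1.1 ]
[0.569, -0.1025] 3.1 -1.1 [ 0.6   0.65 -0.63  1.86  0.52  0.8   0.16]
[0.569, -0.1025] 3.1 -2.1 [ 0.47  0.61 -0.46  1.86  0.38  0.76 -0.72]
[0.569, -0.1025] -3.1 0.2 [ 0.62  0.67 -0.67  1.86  0.55  0.81  1.44]
[0.569, -0.1025] -3.1 -0.15 [ 0.61  0.66 -0.65  1.86  0.54  0.81  1.1 ]
[0.569, -0.1025] -3.1 -1.1 [ 0.6   0.65 -0.63  1.86  0.52  0.8   0.16]
[0.569, -0.1025] -3.1 -2.1 [ 0.47  0.61 -0.46  1.86  0.38  0.76 -0.72]
[0.542, 0.0435] 0 0.2 [ 0.2   0.55 -0.43  1.95  0.34  0.71 -1.81]
[0.542, 0.0435] 0 -0.15 [ 0.17  0.55 -0.39  1.95  0.31  0.7  -2.13]
[0.542, 0.0435] 0 -1.1 [-0.04  0.51 -0.13  1.97  0.1   0.67 -2.9 ]
[0.542, 0.0435] 0 -2.1 [ 0.75  1.05 -1.33  1.92  1.13  1.2   1.
[... 467 characters left out ...]
.94  0.52  0.76 -0.11]
[0.542, 0.0435] -3.1 -2.1 [ 0.27  0.57 -0.52  1.95  0.41  0.73 -1.03]
{'mtx': array([[309.70691629,   0.        , 322.65143213],
       [  0.        , 309.70691629, 199.88297963],
       [  0.        ,   0.        ,   1.        ]]), 'R': array([[-1.01276876e-01, -9.94858258e-01, -2.00806176e-04],
       [-9.51592802e-01,  9.68135580e-02,  2.91716083e-01],
       [-2.90196714e-01,  2.97351793e-02, -9.56504933e-01]]), 't': array([0.02456074, 0.50190644, 0.54118802])}
2.5833 [ 0.32290076  0.36213091 -0.40464252  1.82860249  0.1686124   0.98455872
 -1.82434621] [ 0.55503322 -0.03104621  0.21995303] [ 0.0888471   0.02155014 -0.01925798] [-0.21472004 -0.1206223   0.98340401]
```

View pics/w0.png

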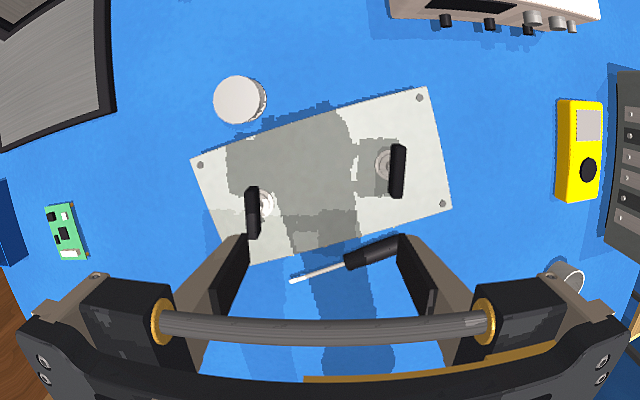

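The wrist view shows T-bars at about (398,171) and (252,212), both clear of the fingers. Next I'll get the bar tops from this view's rays and depth.

```bash
cat >> h.py <<'E'
def cloud(c,d):
    K=c["mtx"]; v,u=np.mgrid[:400,:640]; x=(u-K[0,2])/K[0,0]; y=(v-K[1,2])/K[1,1]
    th=np.hypot(x,y); s=np.where(th>1e-6,np.tan(th)/np.maximum(th,1e-6),1)
    X=np.stack([x*s*d,y*s*d,d],-1); return (X-c["t"])@c["R"]
E
python3 - <<'E'
from h import *
f=np.load("w0.npz"); W=cloud(f,f["d"]); g=f["p"].max(2)
for n,(u0,u1,v0,v1) in dict(R=(370,425,130,210),L=(235,275,175,245)).items():
    roi=np.zeros(g.shape,bool); roi[v0:v1,u0:u1]=1
    m=roi&(g<70)&(W[...,2]>.06); t=m&(W[...,2]>.087)
    a=W[t][:,:2].astype(np.float32); r=cv2.minAreaRect(a)
    print(n,m.sum(),t.sum(),np.percentile(W[m][:,2],[1,50,99]),r,a.mean(0))
    e=np.linalg.eigh(np.cov(a.T))[1][:,1]; e*=np.sign(e[0]); print("yaw",np.arctan2(e[1],e[0]))
m=(g>100)&(abs(W[...,2]-.045)<.004)&(np.ptp(f["p"].astype(int),axis=2)<40); m[240:]=0
cs,_=cv2.findContours(m.astype(np.uint8),0,cv2.CHAIN_APPROX_NONE);c=max(cs,key=cv2.contourArea)[:,0]
r=cv2.minAreaRect(W[c[:,1],c[:,0],:2].astype(np.float32));print("lid",r)
E
```

```text
R 787 606 [0.07373254 0.09034356 0.092607  ] ((0.6005942225456238, -0.08688819408416748), (0.11206032335758209, 0.038578100502491), 32.91469192504883) [ 0.57277447 -0.10471196]
yaw 0.014330360163390354
L 832 657 [0.07178942 0.09066202 0.21679814] ((0.5442413687705994, 0.030200954526662827), (0.031196989119052887, 0.054614897817373276), 84.89193725585938) [0.54918975 0.03511837]
yaw -0.48189336498079177
lid ((0.5575116872787476, -0.0325888991355896), (0.14544476568698883, 0.2757371664047241), 11.015802383422852)
```

Run:
```python
from h import *
f=np.load("w0.npz"); W=cloud(f,f["d"])
for n,P in dict(R=(.5718,-.1062),L=(.5432,.0410)).items():
    t=(abs(W[...,2]-.0905)<.0025)&(np.hypot(W[...,0]-P[0],W[...,1]-P[1])<.033)
    k,l,s,_=cv2.connectedComponentsWithStats(t.astype(np.uint8)); t=l==1+np.argmax(s[1:,4])
    a=W[t][:,:2].astype(np.float32); r=cv2.minAreaRect(a)
    e=np.linalg.eigh(np.cov(a.T))[1][:,1]; e*=np.sign(e[0]); print(n,t.sum(),r,a.mean(0),"yaw",np.arctan2(e[1],e[0]))
```

```text
R 616 ((0.5713080763816833, -0.1062292829155922), (0.012571718543767929, 0.050924066454172134), 82.86426544189453) [ 0.57175297 -0.10555606] yaw -0.1102200827467088
L 570 ((0.5427209734916687, 0.04084049165248871), (0.012475430965423584, 0.05014122650027275), 82.7785415649414) [0.5441029  0.04017893] yaw -0.11614330532273248
```

The bar tops measure 12.5 × 50.5 mm and stand 149.5 mm apart, which matches the given sizes. Both screws are at about 0.31 rad. I'll grasp the right one and turn it gently.

```bash
cat >> h.py <<'E'
BOX=0.1923; S=dict(R=np.array([.5715,-.1060]),L=np.array([.543,.0408]))
def ang():  # screw angle from tool yaw (grip taken half a turn round)
    R=manip.read_eef_rot(); return (BOX+np.pi-np.arctan2(R[1,0],R[0,0])+np.pi/2)%(2*np.pi)-np.pi/2
def rot(a): return down(BOX-a+np.pi)
def mz(n=6):
    v=[]
    for _ in range(n): manip.dwell(0.01); v.append(manip.read_ft_torque()[2])
    return np.mean(v)
def grasp(k,a,sq=20):
    manip.move_pose([*S[k],.15],rot(a)); manip.move_linear([*S[k],.079],speed=.08)
    z0=mz(); manip.close(sq)
    print("grasp",k,"t",manip.read_time_s(),"w",manip.read_grip_width(),"mz0",z0,mz(),manip.read_force(),manip.read_gripper_force()); return z0
def turn(k,a0,a1,z0,lim,step=.04,log=True):
    n=max(1,int(np.ceil(abs(a1-a0)/step)))
    for a in np.linspace(a0,a1,n+1)[1:]:
        manip.move_linear([*S[k],.079],rot=rot(a)); T=mz()-z0
        if log: print(f"{a:.3f} {ang():.3f} T{T:+.3f} t{manip.read_time_s():.2f} F{np.linalg.norm(manip.read_force()):.1f}")
        if abs(T)>lim: break
    return a,T
E
python3 - <<'E'
from h import *
z0=grasp("R",0.31); print(z0, manip.read_joint_pos())
print(turn("R",0.31,0.55,z0,0.14))
E
```

```text
grasp R t 7.2833 w 0.012000816320599338 mz0 -0.012956160984134844 -0.03131688686703326 [ 0.32890018  0.93055481 -0.44756956] 19.998805224895477
-0.012956160984134844 [ 0.77776733  0.77229186 -0.90152865  1.83829748  0.75873056  0.91812781
  0.97311483]
0.344 0.343 T+0.001 t7.63 F3.4
0.379 0.377 T-0.034 t7.93 F3.8
0.413 0.412 T-0.047 t8.23 F5.8
0.447 0.446 T-0.031 t8.53 F5.3
0.481 0.480 T-0.027 t8.83 F6.0
0.516 0.514 T-0.037 t9.13 F5.4
0.550 0.548 T-0.031 t9.43 F5.7
(np.float64(0.55), np.float64(-0.031497239928499954))
```

Run:
```python
from h import *
z0=-0.013-0.033
print(turn("R",0.55,1.3,z0,0.10)); print(manip.read_force(),manip.read_ft_torque(),manip.read_grip_width())
```

```text
0.589 0.588 T+0.006 t9.73 F5.4
0.629 0.627 T+0.028 t10.03 F5.4
0.668 0.667 T-0.002 t10.33 F5.5
0.708 0.706 T-0.024 t10.63 F6.3
0.747 0.746 T+0.022 t10.93 F5.8
0.787 0.785 T+0.025 t11.23 F6.0
0.826 0.824 T-0.006 t11.53 F5.5
0.866 0.864 T+0.007 t11.83 F6.1
0.905 0.903 T+0.036 t12.13 F5.5
0.945 0.942 T+0.058 t12.43 F6.2
0.984 0.982 T+0.091 t12.73 F5.2
1.024 1.021 T+0.142 t13.03 F6.1
(np.float64(1.0236842105263158), np.float64(0.14233038919921087))
[ 0.80240513  5.74581355 -1.79968494] [ 1.26169103 -0.4405975   0.0451296 ] 0.0119674970547619
```

Screw R stiffened from about 0.88 rad at roughly 1 N m/rad, so it is the crossed one. I'll back it out to its stop.

Run:
```python
from h import *
z0=-0.046
turn("R",1.024,0.14,z0,0.3,step=.1)
z1=mz(12); print("base",z1)
print(turn("R",0.14,-0.12,z1,0.11,step=.02)); print(manip.read_force(),manip.read_ft_torque(),manip.read_grip_width())
```

```text
0.926 0.923 T+0.126 t13.33 F5.3
0.828 0.825 T+0.084 t13.63 F5.4
0.729 0.727 T+0.079 t13.93 F5.1
0.631 0.629 T+0.100 t14.23 F5.1
0.533 0.530 T+0.093 t14.53 F6.1
0.435 0.432 T+0.102 t14.83 F6.0
0.336 0.334 T+0.075 t15.13 F5.6
0.238 0.236 T+0.076 t15.43 F5.4
0.140 0.138 T+0.082 t15.73 F5.7
base 0.04267123643288506
0.120 0.118 T+0.008 t16.13 F5.7
0.100 0.098 T+0.005 t16.43 F5.3
0.080 0.078 T-0.001 t16.73 F5.3
0.060 0.058 T-0.013 t17.03 F5.2
0.040 0.037 T-0.009 t17.33 F6.4
0.020 0.018 T+0.000 t17.63 F5.6
0.000 -0.002 T-0.063 t17.93 F6.5
-0.020 -0.021 T-0.278 t18.23 F5.3
(np.float64(-0.01999999999999999), np.float64(-0.2777503165708881))
[ 0.82609393  4.96488495 -1.55548147] [ 1.3783641  -0.35339177 -0.22711128] 0.011835495736975449
```

The stop is felt at about 0. I'll release, lift, and do the other screw.

Run:
```python
from h import *
manip.ungrasp(); manip.move_linear([*S["R"],.15],speed=.15)
z0=grasp("L",0.31)
a,T=turn("L",0.31,0.55,z0,0.14)
z1=mz(12); print("base",z1)
print(turn("L",a,1.4,z1,0.12,step=.05)); print(manip.read_force(),manip.read_grip_width())
```

```text
grasp L t 23.0 w 0.011691962764933315 mz0 0.005233025070651633 0.008708713946505478 [ 1.05623842  3.89806328 -1.53220269] 19.998115450143814
0.344 0.343 T-0.054 t23.35 F5.6
0.379 0.377 T-0.052 t23.65 F6.5
0.413 0.412 T-0.040 t23.95 F6.0
0.447 0.446 T-0.048 t24.25 F7.0
0.481 0.480 T-0.051 t24.55 F6.3
0.516 0.515 T-0.048 t24.85 F5.8
0.550 0.549 T-0.032 t25.15 F5.8
base -0.034613867420970085
0.600 0.599 T-0.015 t25.55 F6.2
0.650 0.649 T-0.007 t25.85 F5.8
0.700 0.699 T-0.006 t26.15 F5.9
0.750 0.749 T-0.001 t26.45 F5.9
0.800 0.798 T-0.002 t26.75 F6.5
0.850 0.848 T-0.001 t27.05 F7.2
0.900 0.898 T-0.011 t27.35 F5.9
0.950 0.948 T-0.017 t27.65 F6.5
1.000 0.998 T-0.005 t27.95 F6.4
1.050 1.048 T-0.015 t28.25 F6.3
1.100 1.098 T-0.005 t28.55 F6.3
1.150 1.148 T-0.018 t28.85 F4.9
1.200 1.198 T-0.006 t29.15 F6.1
1.250 1.248 T-0.010 t29.45 F6.6
1.300 1.298 T-0.017 t29.75 F6.2
1.350 1.348 T-0.003 t30.05 F5.3
1.400 1.398 T-0.009 t30.35 F5.7
(np.float64(1.4), np.float64(-0.009113083910777801))
[ 1.37119174  5.00103083 -2.41015807] 0.011880352102351043
```

The drag is steady well past 1.0 rad, so this is the good screw. I'll run it home.

Run:
```python
from h import *
z1=-0.043
a,T=turn("L",1.4,2.12,z1,0.15,step=.08)
print(turn("L",a,2.32,z1,0.18,step=.02)); print(manip.read_force(),manip.read_grip_width())
manip.ungrasp(); manip.move_linear([*S["L"],.15],speed=.15)
manip.move_pose([.52,-.03,0.24],rot(1.2-0.9))
c=manip.calibration("wrist"); p,d=manip.capture("wrist"); np.savez("w1.npz",p=p,d=d,**c); cv2.imwrite("pics/w1.png",p[:,:,::-1])
W=cloud(c,d)
for n,P in S.items():
    t=(abs(W[...,2]-.0905)<.0025)&(np.hypot(W[...,0]-P[0],W[...,1]-P[1])<.033)
    k,l,s,_=cv2.connectedComponentsWithStats(t.astype(np.uint8)); t=l==1+np.argmax(s[1:,4])
    r=cv2.minAreaRect(W[t][:,:2].astype(np.float32)); b=cv2.boxPoints(r); e=max(b[1]-b[0],b[2]-b[1],key=np.linalg.norm)
    print(n,t.sum(),r,"joint",(BOX-np.arctan2(e[1],e[0])+.5)%np.pi-.5)
print(manip.read_time_s())
```

```text
1.472 1.469 T-0.011 t30.65 F6.7
1.544 1.541 T+0.012 t30.95 F6.1
1.616 1.613 T-0.005 t31.25 F5.7
1.688 1.685 T-0.006 t31.55 F5.4
1.760 1.757 T-0.004 t31.85 F6.2
1.832 1.829 T-0.007 t32.15 F5.9
1.904 1.901 T-0.007 t32.45 F6.0
1.976 1.973 T-0.006 t32.75 F6.4
2.048 2.044 T+0.001 t33.05 F5.8
2.120 2.117 T-0.009 t33.35 F5.8
2.140 2.137 T-0.015 t33.65 F6.3
2.160 2.157 T+0.001 t33.95 F6.2
2.180 2.177 T+0.004 t34.25 F5.2
2.200 2.197 T-0.007 t34.55 F6.7
2.220 2.216 T+0.225 t34.85 F5.3
(np.float64(2.2199999999999998), np.float64(0.2248059158038897))
[ 0.86925341  4.77078954 -2.1861086 ] 0.011902327125235222
R 453 ((0.5705664157867432, -0.10546459257602692), (0.051052264869213104, 0.012729566544294357), 12.368898391723633) joint -0.023578137
L 511 ((0.5421962738037109, 0.04055192321538925), (0.051816198974847794, 0.01298641599714756), 65.0702896118164) joint 2.1982014
38.4417
```

View pics/w1.png

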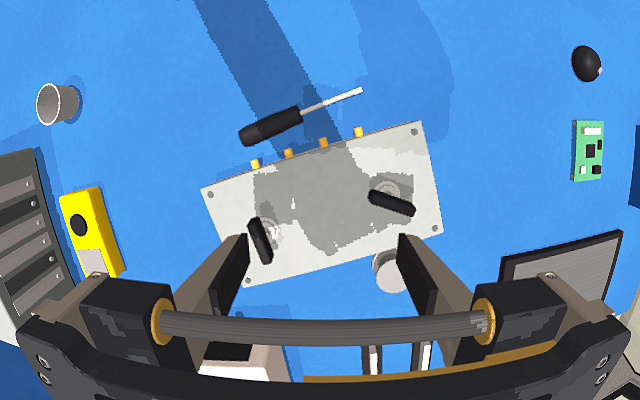

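The picture shows the crossed screw (260,240) back along the box's x at 0, and the good one (392,203) at 2.2. The gripper is clear of everything and nothing else has moved, so I'm handing in.

```bash
python3 -c "
from bench import manip
print(manip.close_job())"
```

```text
the job is handed in; nothing more can be done
None
```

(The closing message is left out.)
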